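Unlock the gas griddle's control box and hold its dial at the third click

ROBOT

A 6-joint arm with a two-finger parallel gripper is mounted at the origin on the work surface. World frame = base frame: x ahead of the robot, y to its left, z up, the work surface at z = 0. Lengths are in m, angles in rad, forces in N, time in s.
With the tool pointing down it reaches from about 0.35 to 0.85 m from the base axis. Payload 8.1 kg.
Tool frame: the origin (TCP) lies at the very end of the fingers, on their centre line; the grasp point (between the pads) lies robot.hold_point_z behind it (robot.hold_point_z is the distance from the TCP to the grasp point, in m); z points along the fingers, y is the direction in which the jaws open and shut (so a half turn about z gives the same grasp; the last joint's range is limited). The gripper opens to 93 mm and grips with 3 to 60 N. Pads are 15 mm wide; open, the fingers measure 128 mm over their backs; the gripper's body (75 mm by 188 mm) begins 65 mm behind the grasp point.
Start: joints at [1.103, 0.13, 1.488, -0, 1.523, -0.085], TCP at [0.224, 0.557, 0.219] pointing down, gripper open.
Joint ranges: [-2.96, 2.96], [-0.89, 2.26], [0.02, 2.5], [-1.34, 4.48], [0, 2.73], [-2.66, 2.66]. Speed limits (rad/s): [2.39, 2.39, 2.79, 3.14, 3.14, 3.14].

INTERFACE

Orientations are given as a rotation vector (axis times angle).
In Python, from plant import robot, cams gives the robot as it stands. The module is installed in compiled form; this text tells all that it offers.
- The arm moves only by the tool step_arm, never from a script. Its argument "deltas" is a list of rows, each an object with "offset": the shift along the tool's x, y, z in cm, a list of three; "roll": the turn about the tool's z in rad. In form: [{"offset": [x, y, z], "roll": roll}, ...]. A call has 1 to 12 rows; each row shifts and turns the commanded pose from where the row before left it, along the tool's axes as they then stand; what a row does not reach is not made up. A row lasts 1/8 s, in which the tool goes at most 62.5 mm and 10.7 degrees, less where a joint would pass 70% of its speed; a pose out of reach is approached as far as the arm can. A call with a gripper value outside its range is refused whole. "fingers" is the finger opening in cm, from 0 to 9.3, set as the call begins (left out, the last holds). The fingers move at their own pace and stop on an object; "grip_force" is the grip in N (left out, the last holds). Time passes only in rows, so rows that do not move let the fingers close. It gives the time, the measured TCP pose, the force and the opening at its end, in the units of the state.
- robot.read_state(): the state, without advancing time (a new reading comes with each control period).
- cams.read_camera(name): name is "side" or "top" or "wrist"; returns a dict with "pixels" (400x640x3 uint8, red, green, blue), "fx", "fy", "cx", "cy" (pixels), "extrinsics" (4x4, takes a point from world to camera coordinates). Camera axes: x right, y down, z forward; pixel columns grow to the right and rows downward; lengths in m; the calibration is good to about 2 mm. A picture is of the moment at which its call begins. There is no depth.
- robot.close_job(): hands the job in, once; it reports no verdict.
Trained networks look in a picture, given as the dict that the camera call returned (one of the last four; its "shot" number tells which), for a name from the list of things; names that differ only in an ending like _2 or _b are one class to them, and where a whole thing is asked for, a point or a joint stands for the part that bears it (a point fixed in the world has none). Each returns a list of dicts, best first, with "score" (0 to 1); they miss things now and then, are a little off and sometimes report something else, mostly with a low value. They report only what shows in the picture. A call takes as long as a camera call.
- cams.boxes_of(picture, thing): "xy" ([column, row] in pixels, amid what is visible of it).
- cams.silhouettes(picture, thing): "mask" (400x640 bool, what is visible of it) and "xy" ([column, row] in pixels, amid what is visible of it).
- cams.pinpoint(picture, thing): "xy" ([column, row] in pixels: a listed point, or the origin of a listed thing).
The state is a dict: "t": time; "q": joint angles; "dq": joint speeds; "joint_torque": joint torques, N m; "tool_pos": TCP position; "orientation": TCP orientation; "force": force on the tool from outside, world axes, zero at the start; "wrist_torque": the same for the moment, N m; "opening": finger opening in m.
Only numpy, scipy, OpenCV 4.12 (cv2) and the standard library are available. Lean on these libraries where they do the work, as an engineer would, in place of code of your own. Each camera call takes 0.05 s, during which the arm holds its last target. There are 200 camera calls.

TASK

Get the gas griddle ready to light: on the steel control box, first slide the transport-lock grip fully to its end stop, away from the dial. Then turn the spring-return dial clockwise (seen from above) past its first two detents to the third, where its nose points at the long mark, not on to the end of its turn, and finish still holding it there with the gripper, since it springs back if let go. Do not disturb the kettle, bowl, sieve and scraper.

Things in the scene. Friction and masses are not known exactly. Their poses are not given: they have to be found in the camera images.
- control_box: Steel control box fixed to the bench, 140 (x) x 300 (y) x 70 mm high, flat top, turned up to 0.45 rad; origin at the centre of its underside, z up. The dial's axis is at box x 0, y -90 mm; the lock grip runs along box y at x 0, from y +20 (locked) to +80 mm (unlocked). Marks on the top round the dial show rest, first and second detent (short) and third (long). A brass outlet is on its +x side.
- lock_slide (a joint): Travel of the transport-lock grip in m along the box's +y (away from the dial): 0 locked, 0.060 at the end stop (unlocked). Starts anywhere from 0 to 0.025, stays where it is left, friction about 2 N. Until it is beyond about 0.053 a tongue inside blocks the dial.
- slide_grip (a point): Centre of the upright black lock grip, at the height to grasp: the grip is 30 mm (box x) x 14 mm (box y) and reaches from the box top to 38 mm above it; this point is 25 mm above the box top. Axes as the box's.
- dial (a joint): Angle of the dial in rad, growing clockwise seen from above: 0 at rest (it springs back to it from anywhere), first detent 0.4, second 0.8, third 1.2, end of its turn 1.4. Return torque 0.075 N m per rad (0.09 N m at the third detent); each click adds about 0.01 N m. The detents are felt but too weak to stay in.
- dial_grip (a point): On the dial's vertical axis, 26 mm above the box top, where to grasp. Black dial: round base 52 mm across, 5 mm high, with an upright bar 14 mm thick, 61 mm long (31 mm to the pointed nose), top 40 mm above the box. Axes turn with the dial: x along the bar (nose at -x), y across it, z up; at rest as the box's. Clockwise the nose swings from the box's -x towards its +y.
- bowl: Bystander: terracotta bowl, 140 mm across, 60 mm high, origin under its centre; loose, beside the box's +y end.
- kettle: Bystander: aluminium kettle, 152 mm across, 165 mm high to the top of its handle, spout towards its -y; origin under its centre; loose, beyond the box's -y end.
- sieve: Bystander: white plastic sieve, 120 mm across, 39 mm high, 95 mm handle towards its +y; origin under the basket's centre; loose, on the box's +x side.
- scraper: Bystander: steel griddle scraper lying flat along its y, 240 mm long, 100 mm blade, 20 mm high; origin near its middle; loose, on the box's +x side.

How it is judged:
On the way, in this order (a step that is already met when the one before it is completed fails the run):
1. the transport lock is slid fully to its end stop while the dial is still at rest (value of joint lock_slide above 0.055 m and value of joint dial below 0.2 rad), for 0.2 s.
2. the dial is turned past two detents into the third by the gripper, the lock staying open (value of joint lock_slide above 0.055 m and value of joint dial between 1.06 and 1.34 rad and contact force between the fingers and dial above 0.4 N), for 0.3 s.
At the end, for the whole second after the job is handed in: The lock grip is within 5 mm of its end stop, and the dial is held still by the gripper's fingers (over 0.4 N on it) in its third detent, between 1.06 and 1.34 rad (all of step 2 and velocity of joint dial between -0.1 and 0.1 rad/s); the arm keeps its last pose, push and grip.
It fails at once if the bowl is moved more than 30 mm (distance of bowl from where it was at the start of the episode above 0.03 m).
It fails at once if the kettle is moved more than 30 mm (distance of kettle from where it was at the start of the episode above 0.03 m).
It fails at once if the sieve is moved more than 30 mm (distance of sieve from where it was at the start of the episode above 0.03 m).
It fails at once if the scraper is moved more than 30 mm (distance of scraper from where it was at the start of the episode above 0.03 m).
It also fails if it takes over 42 s, if anything falls off the work surface, if the arm or the gripper's body presses on something with over 40 N, if the wrist force passes 120 N, or if a joint passes its speed limit or range.

## Working session

There is one attempt and no reset: what is moved stays moved. The work goes in short steps, Python scripts to look and compute and a tool call to move; the robot and the scene stay as the last step left them, time stands still between calls to the robot, and variables do not carry over. Pictures are saved under pics/ and viewed, about 8 in all and at most 12, crops included, and the job is handed in when it is done.

Besides the shell and the picture viewer there is one more tool, called after "Emit:" in YAML: its name, and indented under it one key for each argument. step_arm: Moves the arm, as the interface text tells. Its arguments: {"type":"object","properties":{"deltas":{"type":"array"},"fingers":{"type":"number"},"grip_force":{"type":"number"}},"required":["deltas"]}

```bash
mkdir -p pics; cat > h.py <<'E'
import numpy as np, cv2
from plant import robot, cams
from scipy.spatial.transform import Rotation as R
def ray(p,xy):
    E=np.array(p["extrinsics"]);d=np.array([(xy[0]-p["cx"])/p["fx"],(xy[1]-p["cy"])/p["fy"],1.])
    return -E[:3,:3].T@E[:3,3], E[:3,:3].T@d
def atz(p,xy,z):
    c,d=ray(p,xy); return c+d*(z-c[2])/d[2]
def proj(p,X):
    E=np.array(p["extrinsics"]);c=E[:3,:3]@np.array(X)+E[:3,3]
    return np.array([p["fx"]*c[0]/c[2]+p["cx"],p["fy"]*c[1]/c[2]+p["cy"]])
def tri(obs):
    A=0;b=0
    for p,xy in obs:
        c,d=ray(p,xy);d/=np.linalg.norm(d);M=np.eye(3)-np.outer(d,d);A=A+M;b=b+M@c
    return np.linalg.solve(A,b)
def save(p,n): cv2.imwrite(f"pics/{n}.png",p["pixels"][:,:,::-1])
E
python3 - <<'E'
from h import *
s=robot.read_state();print(s["t"],s["tool_pos"],s["orientation"],s["opening"],robot.hold_point_z)
P={n:cams.read_camera(n) for n in("top","side","wrist")}
cv2.imwrite("pics/a.png",np.vstack([P["top"]["pixels"],P["side"]["pixels"]])[:,:,::-1][:, :])
im=cv2.imread("pics/a.png");cv2.imwrite("pics/a.png",cv2.resize(im,(480,600)))
save(P["top"],"top")
for n in("top","side","wrist"):
  E=np.array(P[n]["extrinsics"]);print(n,(-E[:3,:3].T@E[:3,3]).round(3))
obs={}
for t,z in(("slide_grip",.095),("dial_grip",.096),("control_box",0),("bowl",0),("kettle",0),("sieve",0),("scraper",0)):
  for n in P:
    r=cams.pinpoint(P[n],t)[:2]
    for k in r: print(t,n,round(k["score"],2),np.round(k["xy"],1),atz(P[n],k["xy"],z).round(3))
    if r and n!="wrist": obs.setdefault(t,[]).append((P[n],r[0]["xy"]))
  if len(obs.get(t,[]))>1: print("  tri",tri(obs[t]).round(4))
E
```

```text
0.0 [0.22382443 0.55606239 0.21759132] [-5.97457036e-01 -3.08375749e+00  2.83039016e-03] 0.09278532698523662 0.0188
top [0.395 0.024 1.207]
side [ 0.149 -0.51   0.777]
wrist [0.148 0.587 0.384]
slide_grip top 0.61 [323.9 204.7] [0.574 0.02  0.095]
slide_grip side 0.82 [328.5 196.5] [0.58  0.023 0.095]
  tri [0.5748 0.019  0.1013]
dial_grip top 0.82 [371.6 200. ] [ 0.584 -0.094  0.096]
dial_grip top 0.16 [250.7 164.9] [0.674 0.196 0.096]
dial_grip side 0.8 [367.1 226.3] [ 0.591 -0.092  0.096]
  tri [ 0.5849 -0.0948  0.1022]
control_box top 0.91 [332.1 208. ] [ 0.581 -0.002  0.   ]
control_box side 0.72 [332.8 234.5] [ 0.574 -0.006  0.   ]
  tri [ 0.5804 -0.0008 -0.0088]
bowl top 0.7 [236.  231.1] [0.524 0.246 0.   ]
bowl side 0.65 [261.4 182.2] [0.534 0.239 0.   ]
bowl wrist 0.59 [221.  392.8] [0.52  0.247 0.   ]
  tri [ 0.5293  0.2438 -0.0025]
kettle top 0.62 [449.9 217.6] [ 0.552 -0.304  0.   ]
kettle top 0.48 [379.4 152.4] [ 0.728 -0.129  0.   ]
kettle side 0.83 [422.3 337.6] [ 0.554 -0.306  0.   ]
kettle side 0.43 [322.7 163.2] [0.705 0.207 0.   ]
  tri [ 5.529e-01 -3.051e-01  5.000e-04]
sieve top 0.85 [377.3 151.3] [ 0.731 -0.123  0.   ]
sieve side 0.67 [420.9 234.3] [ 0.737 -0.124  0.   ]
  tri [ 0.7318 -0.1244  0.0037]
scraper top 0.71 [450.2 215.2] [ 0.558 -0.306  0.   ]
scraper top 0.55 [250.7 164.9] [0.698 0.211 0.   ]
scraper side 0.56 [324.3 163.1] [0.708 0.205 0.   ]
  tri [ 0.4643 -0.1746  0.4018]
```

View pics/a.png

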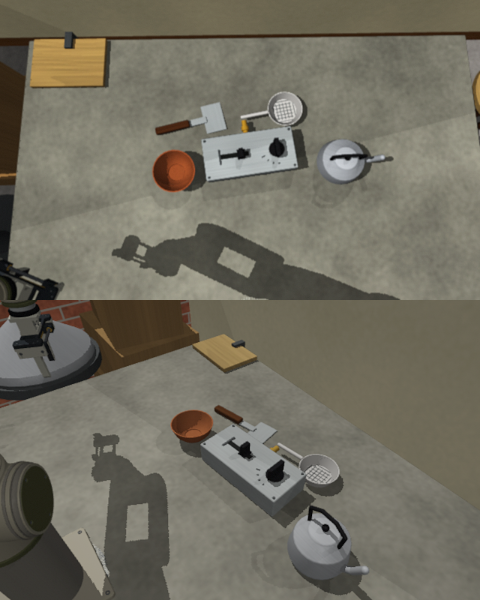

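```bash
python3 -c "
import cv2
i=cv2.imread('pics/top.png')[120:290,190:500];cv2.imwrite('pics/topc.png',cv2.resize(i,(775,425),interpolation=3))"
```

```text
(no output)
```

View pics/topc.png

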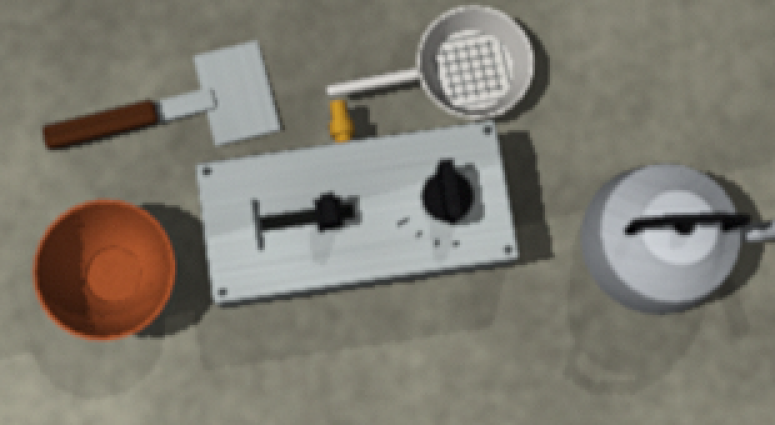

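The top view shows the box centred near crop pixel (360,215) with its screws at (207,171), (487,130), (509,250) and (222,292). The lock grip is at (335,212) and the dial at (447,195), nose towards the robot. The kettle, bowl, sieve and scraper are all clear of the path. The networks agree with this for the grip and dial. I'm moving above the grip.

Emit:
step_arm:
  deltas:
    - {"offset":[-4.38,-3.04,0],"roll":0}
    - {"offset":[-4.38,-3.04,0],"roll":0}
    - {"offset":[-4.38,-3.04,0],"roll":0}
    - {"offset":[-4.38,-3.04,0],"roll":0}
    - {"offset":[-4.38,-3.04,0],"roll":0}
    - {"offset":[-4.38,-3.04,0],"roll":0}
    - {"offset":[-4.38,-3.04,0],"roll":0}
    - {"offset":[-4.38,-3.04,0],"roll":0}
    - {"offset":[-4.38,-3.04,0],"roll":0}
    - {"offset":[-4.38,-3.04,0],"roll":0}
    - {"offset":[-4.38,-3.04,0],"roll":0}
    - {"offset":[-4.38,-3.04,0],"roll":0}
  fingers: 6
  grip_force: 15

```text
t: 2.7
tool_pos: [0.5762, 0.0202, 0.2189]
orientation: [0.598, 3.084, 0.0]
force: [-0.0, 0.9, -0.2]
opening: 0.0602
```

Emit:
step_arm:
  deltas:
    - {"offset":[0,0,0],"roll":-0.12}
    - {"offset":[0,0,0],"roll":-0.12}
    - {"offset":[0,0,0],"roll":-0.12}
    - {"offset":[0,0,0],"roll":-0.12}
    - {"offset":[0,0,0],"roll":0}
    - {"offset":[0,0,0],"roll":0}

```text
t: 3.45
tool_pos: [0.5754, 0.0219, 0.2187]
orientation: [-0.148, 3.138, 0.0]
force: [0.8, 0.3, -0.4]
opening: 0.0597
```

```bash
cat > look.py <<'E'
import sys
from h import *
s=robot.read_state();Rm=R.from_rotvec(s["orientation"]).as_matrix()
print(s["t"],np.round(s["tool_pos"],4),"R",Rm.round(4).tolist(),"q6",round(s["q"][5],3),"op",round(s["opening"],4),"F",np.round(s["force"],1))
P={n:cams.read_camera(n) for n in("top","side","wrist")}
save(P["wrist"],sys.argv[1])
for t,z in(("slide_grip",.095),("dial_grip",.096)):
  o=[]
  for n in P:
    for k in cams.pinpoint(P[n],t)[:1]: print(t,n,round(k["score"],2),np.round(k["xy"],1),atz(P[n],k["xy"],z).round(4));o.append((P[n],k["xy"]))
  if len(o)>1: X=tri(o);print("  tri",X.round(4),"tool frame cm",(100*Rm.T@(X-s["tool_pos"])).round(2))
pt=P["top"]
S=[atz(pt,(190+(a+.5)/2.5,120+(b+.5)/2.5),.07) for a,b in((207,171),(487,130),(509,250),(222,292))]
print("screws",np.round(S,3).tolist(),"yaw",[round(float(np.arctan2(-v[0],v[1])),4) for v in(S[0]-S[1],S[3]-S[2])],np.mean(S,0))
E
python3 look.py w1
```

```text
3.45 [0.5754 0.0219 0.2187] R [[-0.9955, -0.0944, 0.0001], [-0.0944, 0.9955, 0.0], [-0.0001, -0.0, -1.0]] q6 -1.716 op 0.0597 F [ 0.8  0.3 -0.4]
slide_grip top 0.42 [323.9 203.3] [0.5776 0.0198 0.095 ]
slide_grip side 0.77 [324.8 197. ] [0.573  0.0267 0.095 ]
slide_grip wrist 0.97 [324.  194.1] [0.5734 0.025  0.095 ]
  tri [0.5736 0.0231 0.0981] tool frame cm [ 0.17  0.14 12.05]
dial_grip top 0.49 [451.  216.8] [ 0.5413 -0.2811  0.096 ]
dial_grip side 0.88 [366.4 224.6] [ 0.593  -0.0876  0.096 ]
dial_grip wrist 0.64 [213.  200.7] [ 0.5915 -0.0909  0.096 ]
  tri [ 0.5419 -0.1531  0.1899] tool frame cm [  4.99 -17.1    2.88]
screws [[0.62, 0.144, 0.07], [0.658, -0.132, 0.07], [0.538, -0.149, 0.07], [0.501, 0.129, 0.07]] yaw [0.136, 0.1336] [ 0.57906486 -0.00196505  0.07      ]
```

View pics/w1.png

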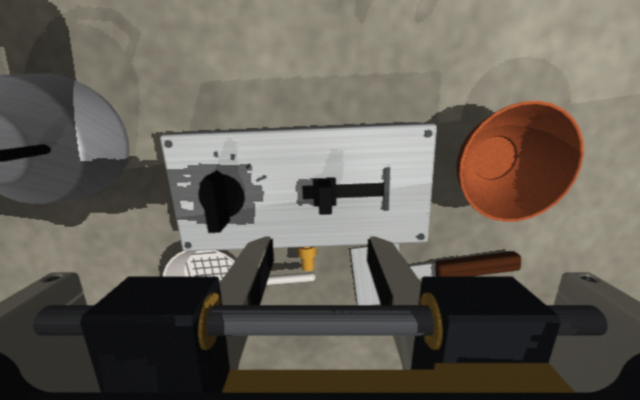

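Wrist view: the grip is at (324,194) and the dial at (218,198), with the jaws either side of the grip. Screws give a box yaw of 0.135 and a centre of (0.579,-0.002). From that the dial should be at (0.591,-0.091), and the wrist pinpoint agrees. Next I descend and grasp the grip.

Emit:
step_arm:
  deltas:
    - {"offset":[0,0.25,3],"roll":-0.04}
    - {"offset":[0,0,3],"roll":0}
    - {"offset":[0,0,3],"roll":0}
    - {"offset":[0,0,3],"roll":0}
    - {"offset":[0,0,1.5],"roll":0}
    - {"offset":[0,0,0.5],"roll":0}
    - {"offset":[0,0,0],"roll":0}
    - {"offset":[0,0,0],"roll":0}

```text
t: 4.9
tool_pos: [0.5762, 0.0243, 0.0801]
orientation: [-0.215, 3.132, -0.0]
force: [0.5, 0.0, 0.6]
opening: 0.0605
```

Emit:
step_arm:
  deltas:
    - {"offset":[0,0,0],"roll":0}
    - {"offset":[0,0,0],"roll":0}
    - {"offset":[0,0,0],"roll":0}
    - {"offset":[0,0,0],"roll":0}
    - {"offset":[0,0,0],"roll":0}
    - {"offset":[0,0,0],"roll":0}
  fingers: 0
  grip_force: 15

```text
t: 5.65
tool_pos: [0.5751, 0.0246, 0.0786]
orientation: [0.215, -3.134, -0.001]
force: [-0.8, 0.5, -0.1]
opening: 0.0135
```

Emit:
step_arm:
  deltas:
    - {"offset":[0,0.8,0],"roll":0}
    - {"offset":[0,0.8,0],"roll":0}
    - {"offset":[0,0.8,0],"roll":0}
    - {"offset":[0,0.8,0],"roll":0}
    - {"offset":[0,0.8,0],"roll":0}
    - {"offset":[0,0.8,0],"roll":0}
    - {"offset":[0,0,0],"roll":0}
    - {"offset":[0,0,0],"roll":0}

```text
t: 6.65
tool_pos: [0.5686, 0.0725, 0.0786]
orientation: [-0.216, 3.134, 0.001]
force: [0.7, 2.9, -1.0]
opening: 0.014
```

Emit:
step_arm:
  deltas:
    - {"offset":[0,0.2,0],"roll":0}
    - {"offset":[0,0.2,0],"roll":0}
    - {"offset":[0,0,0],"roll":0}
    - {"offset":[0,0,0],"roll":0}

```text
t: 7.15
tool_pos: [0.5681, 0.0757, 0.0786]
orientation: [-0.215, 3.134, -0.0]
force: [2.2, -1.7, -1.7]
opening: 0.0139
```

Emit:
step_arm:
  deltas:
    - {"offset":[0,0.2,0],"roll":0}
    - {"offset":[0,0.2,0],"roll":0}
    - {"offset":[0,0,0],"roll":0}
    - {"offset":[0,0,0],"roll":0}

```text
t: 7.65
tool_pos: [0.5676, 0.0794, 0.0786]
orientation: [-0.215, 3.134, -0.001]
force: [1.1, -3.9, -2.3]
opening: 0.0139
```

Emit:
step_arm:
  deltas:
    - {"offset":[0,0.2,0],"roll":0}
    - {"offset":[0,0.1,0],"roll":0}
    - {"offset":[0,0,0],"roll":0}
    - {"offset":[0,0,0],"roll":0}

```text
t: 8.15
tool_pos: [0.5676, 0.0795, 0.0786]
orientation: [-0.214, 3.134, -0.008]
force: [4.9, -17.2, -3.6]
opening: 0.0139
```

The grip has stalled at the end stop, with 17 N on the wrist. I'll unload, release, rise and move above the dial.

Emit:
step_arm:
  deltas:
    - {"offset":[0,-0.3,0],"roll":0}
    - {"offset":[0,0,0],"roll":0}

```text
t: 8.4
tool_pos: [0.5676, 0.0794, 0.0786]
orientation: [-0.215, 3.134, -0.001]
force: [2.6, -4.6, -3.3]
opening: 0.0138
```

Emit:
step_arm:
  deltas:
    - {"offset":[0,0,0],"roll":0}
    - {"offset":[0,0,0],"roll":0}
    - {"offset":[0,0,0],"roll":0}
    - {"offset":[0,0,-3],"roll":0}
    - {"offset":[0,0,-4],"roll":0}
    - {"offset":[0,-3.5,-4],"roll":0}
    - {"offset":[0,-4.5,0],"roll":0}
    - {"offset":[0,-4.5,0],"roll":0}
    - {"offset":[0,-4.5,0],"roll":0}
    - {"offset":[0,0,0],"roll":0}
    - {"offset":[0,0,0],"roll":0}
  fingers: 5

```text
t: 9.78
tool_pos: [0.5906, -0.088, 0.1885]
orientation: [0.215, -3.134, -0.001]
force: [-0.8, 0.2, -0.7]
opening: 0.0501
```

```bash
python3 look.py w2
```

```text
9.775 [ 0.5906 -0.088   0.1885] R [[-0.9906, -0.1364, -0.0004], [-0.1364, 0.9906, 0.0007], [0.0003, 0.0007, -1.0]] q6 -1.942 op 0.0501 F [-0.8  0.2 -0.7]
slide_grip top 0.59 [303.2 208.5] [0.5657 0.0693 0.095 ]
slide_grip wrist 0.7 [493.  204.9] [0.5686 0.0753 0.095 ]
  tri [0.5653 0.0688 0.1046] tool frame cm [ 0.37 15.88  8.4 ]
dial_grip top 0.68 [370.7 194.9] [ 0.5964 -0.0923  0.096 ]
dial_grip side 0.86 [365.1 225.9] [ 0.5885 -0.0887  0.096 ]
dial_grip wrist 0.95 [316.4 204.8] [ 0.5914 -0.0915  0.096 ]
  tri [ 0.5922 -0.0907  0.096 ] tool frame cm [-0.13 -0.29  9.25]
screws [[0.62, 0.144, 0.07], [0.658, -0.132, 0.07], [0.538, -0.149, 0.07], [0.501, 0.129, 0.07]] yaw [0.136, 0.1336] [ 0.57906486 -0.00196505  0.07      ]
```

View pics/w2.png

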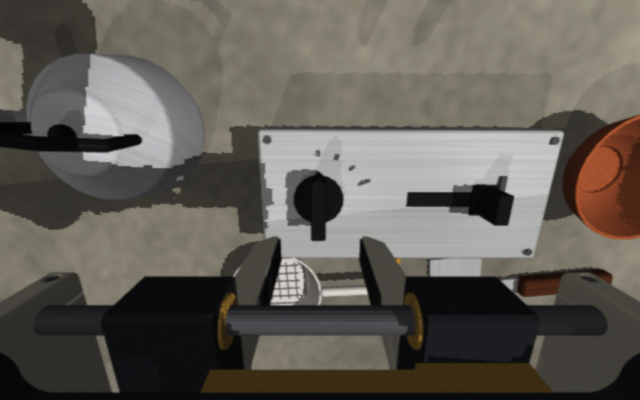

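The lock grip sits at the end of its slot at (493,204). The dial is centred between the jaws at (318,200), its bar along box x and its nose at the rest mark. Now I descend and grip the bar.

Emit:
step_arm:
  deltas:
    - {"offset":[-0.05,-0.25,3],"roll":0}
    - {"offset":[0,0,3],"roll":0}
    - {"offset":[0,0,3],"roll":0}
    - {"offset":[0,0,1.3],"roll":0}
    - {"offset":[0,0,0.5],"roll":0}
    - {"offset":[0,0,0],"roll":0}
    - {"offset":[0,0,0],"roll":0}

```text
t: 11.1
tool_pos: [0.5925, -0.0912, 0.0821]
orientation: [-0.215, 3.132, -0.001]
force: [0.1, 1.0, -0.2]
opening: 0.0501
```

Emit:
step_arm:
  deltas:
    - {"offset":[0,0,0],"roll":0}
    - {"offset":[0,0,0],"roll":0}
    - {"offset":[0,0,0],"roll":0}
    - {"offset":[0,0,0],"roll":0}
    - {"offset":[0,0,0],"roll":0}
    - {"offset":[0,0,0],"roll":0}
  fingers: 0
  grip_force: 30

```text
t: 11.85
tool_pos: [0.5913, -0.0891, 0.0806]
orientation: [0.216, -3.134, -0.004]
force: [-1.5, 7.4, 2.2]
opening: 0.0137
```

The bar is gripped at 13.7 mm. The 7 N side force means I'm about 1.5 mm off the axis. I'll correct that, then turn clockwise.

Emit:
step_arm:
  deltas:
    - {"offset":[0,0.15,0],"roll":0}
    - {"offset":[0,0,0],"roll":0.1}
    - {"offset":[0,0,0],"roll":0.1}
    - {"offset":[0,0,0],"roll":0.1}
    - {"offset":[0,0,0],"roll":0.1}
    - {"offset":[0,0,0],"roll":0.1}
    - {"offset":[0,0,0],"roll":0.1}
    - {"offset":[0,0,0],"roll":0}
    - {"offset":[0,0,0],"roll":0}

```text
t: 12.98
tool_pos: [0.5914, -0.0886, 0.0807]
orientation: [-0.719, -3.058, -0.002]
force: [-1.0, 4.8, 0.9]
opening: 0.0138
```

```bash
python3 -c "
from h import *
s=robot.read_state();Rm=R.from_rotvec(s['orientation']).as_matrix()
print(s['t'],s['tool_pos'],np.arctan2(-Rm[0,1],Rm[1,1]),s['force'],s['wrist_torque'],s['opening'])"
```

```text
12.975 [ 0.59140511 -0.08857339  0.08065888] -0.4617188607717112 [-0.99626051  4.84349407  0.90985991] [0.87674527 0.0342151  0.03216021] 0.013838609776544086
```

Emit:
step_arm:
  deltas:
    - {"offset":[0,0,0],"roll":0.1}
    - {"offset":[0,0,0],"roll":0.1}
    - {"offset":[0,0,0],"roll":0.1}
    - {"offset":[0,0,0],"roll":0.1}
    - {"offset":[0,0,0],"roll":0.1}
    - {"offset":[0,0,0],"roll":0.1}
    - {"offset":[0,0,0],"roll":0}
    - {"offset":[0,0,0],"roll":0}
    - {"offset":[0,0,0],"roll":0}
    - {"offset":[0,0,0],"roll":0}

```text
t: 14.22
tool_pos: [0.5917, -0.0883, 0.0807]
orientation: [-1.59, -2.709, -0.003]
force: [1.4, 6.5, 1.7]
opening: 0.0137
```

```bash
python3 -c "
from h import *
s=robot.read_state();Rm=R.from_rotvec(s['orientation']).as_matrix()
print(s['t'],s['tool_pos'],'turned',0.135-np.arctan2(-Rm[0,1],Rm[1,1]),s['force'],s['wrist_torque'],s['opening'],np.abs(s['dq']).max())
P={n:cams.read_camera(n) for n in('wrist','side','top')}
w=P['wrist']['pixels'][80:280,200:560]
cv2.imwrite('pics/w3.png',cv2.resize(w,(720,400),interpolation=2)[:,:,::-1])
w=P['side']['pixels'][140:290,260:440]
cv2.imwrite('pics/s3.png',cv2.resize(w,(720,600),interpolation=2)[:,:,::-1])
for n in P:
  for t in('slide_grip','dial_grip'):
    for k in cams.pinpoint(P[n],t)[:1]: print(n,t,k['score'],k['xy'],atz(P[n],k['xy'],.095).round(4))
"
```

```text
14.225 [ 0.59173721 -0.08825864  0.08068881] turned 1.196523962778566 [1.42341316 6.52821769 1.74838827] [ 1.08799625 -0.23382386  0.05930562] 0.013702339515351252 0.0013563350879811438
wrist dial_grip 0.67 [321.5, 261.9] [ 0.5937 -0.0897  0.095 ]
side slide_grip 0.8 [309.6, 186.2] [0.5662 0.0735 0.095 ]
side dial_grip 0.59 [368.8, 225.3] [ 0.5964 -0.0913  0.095 ]
top slide_grip 0.45 [303.1, 207.9] [0.5671 0.0696 0.095 ]
top dial_grip 0.6 [373.4, 193.7] [ 0.5994 -0.099   0.095 ]
```

View pics/w3.png

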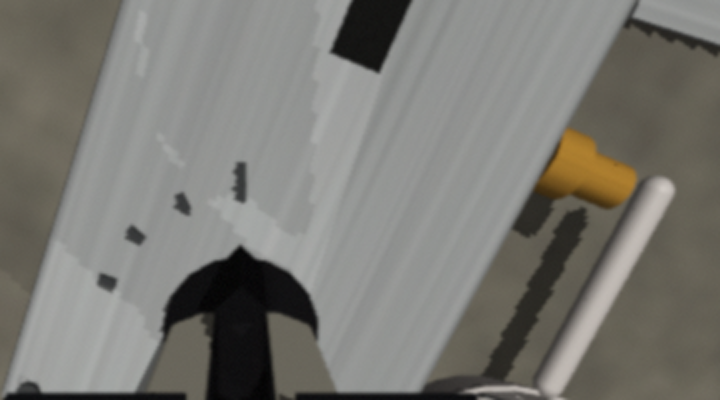

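View pics/s3.png

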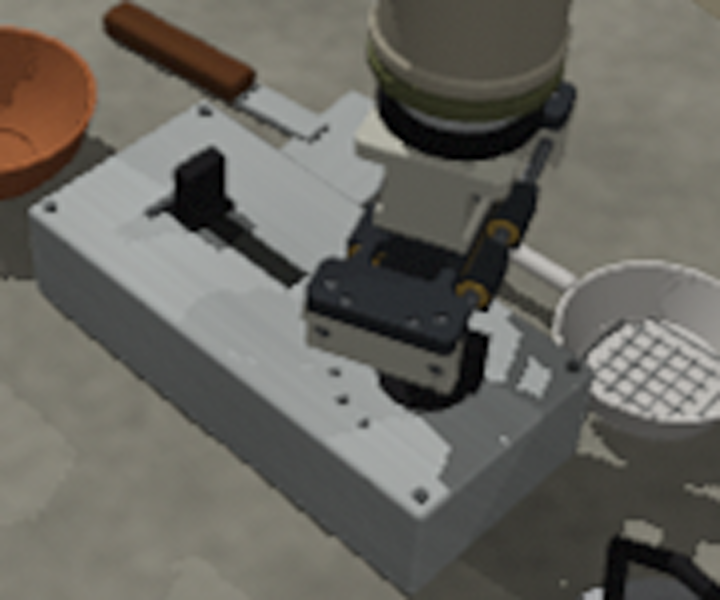

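The wrist crop shows the nose tip at (240,250) in line with the long mark at (240,182), and the side crop shows the lock grip at the end of its slot. The gripper is still holding, so I'm handing in.

```bash
python3 -c "
from plant import robot
print(robot.close_job());s=robot.read_state();print(s['t'],s['opening'],s['force'])"
```

```text
the job is handed in; nothing more can be done
None
the job is handed in; nothing more can be done
```

I slid the transport-lock grip to its end stop, then turned the dial clockwise to the third detent and handed in with the gripper still holding it. The hand-in gave no verdict.

- **Lock:** At the stop the arm stalled with 17 N on the wrist. The later side picture shows the grip at the end of its slot.
- **Dial:** The last reading before hand-in was a turn of 1.197 rad against the 1.2 rad detent. In the wrist picture the nose lines up with the long mark.
- **Hold:** The gripper has a 30 N grip on the bar, 13.7 mm apart on the 14 mm bar. The arm was still, with about 7 N of side force on the wrist from being 1–2 mm off the dial's axis.
- **Bystanders:** I saw no sign that the kettle, bowl, sieve or scraper had moved, but I did not measure their positions again at the end.
- **Time:** About 14.4 s of the 42 s allowed.
- **Disagreements:** The top camera placed the lock grip and dial up to about 10 mm off the other estimates, and once misreported the dial near the kettle. I relied on the wrist camera and on where the gripper made contact instead.

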